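Fit the tension spring of a shaker's bottle clamp

ROBOT

A 6-joint arm with a two-finger parallel gripper is mounted at the origin on a cart in front of the work surface, level with it; the furniture and walls round the work are solid. World frame = base frame: x ahead of the robot, y to its left, z up, the work surface at z = 0. Lengths are in m, angles in rad, forces in N, time in s.
With the tool pointing down it reaches from about 0.35 to 0.775 m from the base axis. Payload 5.5 kg.
Tool frame: the origin (TCP) lies at the centre of the arm's flange, where the gripper is bolted on; the fingertips stand 173 mm ahead of it and the grasp point (between the pads) lies 155 mm ahead of it; z points along the fingers, y is the line along which they close (so a half turn about z gives the same grasp; the last joint's range is limited). The gripper opens to 85 mm and grips with 20 to 120 N. Pads are 22 mm wide; open, the fingers measure 114 mm over their backs; the gripper's body (76 mm by 85 mm) begins 54 mm behind the grasp point. The pads swing forward as they close: fully open they stand 13 mm farther back than shut.
Start: joints at [-1.321, 0.313, 0.046, 1.304, 0, 1.431], TCP at [0.218, -0.532, 0.405] pointing down, gripper open.
Joint ranges: [-2.76, 2.76], [-0.86, 1.69], [-1.03, 1.26], [-2.2, 2.34], [-1.47, 1.5], [-3.14, 3.14]. Speed limits (rad/s): [2.57, 2.57, 3.14, 3.14, 3.14, 3.14].

INTERFACE

Orientations are given as a 3x3 rotation matrix whose columns are the frame's x, y, z axes.
In Python, from workcell import arm gives the robot as it stands.
- The arm moves only by the tool apply_moves, never from a script. Its argument "increments" is a list of rows, each a list of 5 numbers: the opening, from 0 (shut) to 1 (fully open), then the shift along the tool's x, y, z in cm, then the turn about the tool's z in degrees. A call has 1 to 8 rows; each row shifts and turns the commanded pose from where the row before left it, along the tool's axes as they then stand; what a row does not reach is not made up. A row lasts 1/10 s, in which the tool goes at most 50 mm and 8.59 degrees, less where a joint would pass 70% of its speed; a pose out of reach is approached as far as the arm can. A call is refused whole if a number of a shift passes 5 or a number of a turn 8.59, either way. A call with a gripper value outside its range is refused whole. The fingers move at their own pace and stop on an object; "force" is the grip in N (left out, the last holds). Time passes only in rows, so rows that do not move let the fingers close. It gives the time, the measured TCP pose, the force, the opening and the grip force at its end, in the units of the state.
- arm.state(): the state, without advancing time (a new reading comes with each control period).
- arm.get_image(name): name is "side" or "top"; returns a dict with "image" (400x640x3 uint8, red, green, blue), "fx", "fy", "cx", "cy" (pixels), "R" (3x3) and "t" (3): a world point X has camera coordinates R X + t. Camera axes: x right, y down, z forward; pixel columns grow to the right and rows downward; lengths in m; the calibration is good to about 2 mm. A picture is of the moment at which its call begins. There is no depth.
- arm.sign_off(): hands the job in; it is judged then, once.
The state is a dict: "time": time; "q": joint angles; "dq": joint speeds; "effort": joint torques, N m; "ee_pos": TCP position; "tcp_rot": TCP orientation; "ft_force": force on the tool from outside, world axes, zero at the start; "moment": the same for the moment, N m; "gripper_width": finger opening in m; "gripper_force": force on a finger pad.
Only numpy, scipy, OpenCV 4.12 (cv2) and the standard library are available. Lean on these libraries where they do the work, as an engineer would, in place of code of your own. Each camera call takes 0.05 s, during which the arm holds its last target. There are 200 camera calls.

TASK

Fit the loose tension spring to the bottle clamp on the bench shaker: put the spring's hook sideways right through the hole in the upright ear of the swing arm, stretch the spring along the front of the platform and drop its ring eye over the anchor post so that it sits round the post's narrow waist, under the head. The spring must stay stretched by itself and pull the arm's padded jaw firmly against the bottle, which is to be left standing upright in its cradle; leave the tape, the small box and the wash bottle where they are.

Things in the scene. Friction and masses are not known exactly. Their poses are not given: they have to be found in the camera images.
- spring: loose steel tension spring, 168 mm long, 0.15 kg, flat on the worktop left of the shaker; it only lengthens, never bends. Origin: centre of the underside of the square block at its eye end (18 mm along x, 32 mm along y, 18 mm high: grip it here along x). y runs along the spring to the eye, x is where the hook's leg points, z up. Behind it (-y): 60 mm of 17 mm coil, a second block, the hook
- spring_grip (a point): centre of the eye-end block of the spring, on the spring's axis, 9 mm above the underside; same axes as spring. Keep clear of the fixed wooden stand behind it, 262 mm high, which takes up world x 0.65 to 0.85, y 0.19 to 0.37 m
- spring_eye (a point): centre of the flat ring eye, on the spring's axis, 33 mm from the block's centre along +y; the ring lies in the body's x-y plane, opening 20 mm, wire 6 mm thick, 32 mm across
- hook_bend (a point): the corner of the hook, where the straight shank on the spring's axis turns 90 degrees into the leg: 116 mm from the block's centre along -y when the spring is relaxed (116 mm plus the stretch otherwise); the shank between it and the second block is 20 mm long, 6 mm thick
- hook_tip (a point): the rounded tip of the hook's straight leg, 23 mm from hook_bend along +x of the spring; the leg is 6 mm thick
- spring_stretch (a joint): how much the spring is lengthened, m: 0 relaxed and at most 0.07. It starts to lengthen at a pull of 3.6 N and takes 180 N/m more (about 9 N at 30 mm)
- shaker: slim bench shaker, fixed: white housing 262 x 318 mm, aluminium platform 224 x 312 mm, its top 48 mm above the worktop. Origin on the worktop under the platform's centre; x away from the robot, y left along the long side; key panel at the front (-x). In this frame, mm: arm pivot x -10, y -60; anchor post x -80, y 128; seated bottle's axis x 75, y -98, in an upright vee cradle open to +y
- post_waist (a point): middle of the waist of the anchor post, 30 mm above the platform: steel post near the front left corner, boss 18 mm in diameter up to 22 mm above the platform, waist 9 mm in diameter from 23 to 37 mm, round-topped head 13 mm in diameter up to 47 mm. Its axis is vertical
- swing_arm (a joint): angle of the grey swing arm about its vertical pivot, rad: about 0 when the jaw rests on the seated bottle, positive when open (ear swung towards -y, jaw away from the bottle), range -0.15 to 0.5; it turns easily (about 1 N at the ear) and stays where it is left
- ear_hole (a point): centre of the 14 mm level hole in the arm's upright ear, on the ear's outer (front) face, 30 mm above the platform, 67.5 mm from the pivot. The ear is a plate 5 mm thick, 30 mm wide, 36 mm high. Axes turn with the arm: x along the hole from the outer face inwards to the pivot (the shaker's x at arm angle 0; the outer face looks to -x), z up
- pivot_axis (a point): on the axis of the arm's pivot, at the height of the hole
- jaw: the padded jaw plate, swivelling by 0.12 rad at the far end of the swing arm, 30 mm wide, 44 mm high, 85 mm from the pivot; it presses the bottle towards the shaker's -y into the cradle. Origin at the lower edge of the jaw
- bottle: amber screw-cap bottle, 56 mm in diameter, 120 mm high, standing loose in the cradle on the platform. Origin: centre of its underside, z up
- tape: roll of adhesive tape lying on the worktop to the right of the shaker, 96 mm across, 25 mm high; leave alone. Origin: centre of the underside
- box: small white box with an orange lid, 100 x 68 x 28 mm, on the worktop far left; leave alone. Origin: centre of the underside
- wash_bottle: white wash bottle with a bent spout, 168 mm high, on the worktop to the right of the shaker; leave alone. Origin: centre of the underside
There are look-alikes about, which are no part of the job. There is more than one size of the spring; the one meant has the size given above.

How it is judged:
By the outcome, as a careful person would: the job done as asked, in the order asked, and still so for the second after the job is handed in, with the robot touching nothing.
It also fails if it takes over 54 s, if anything falls off the work surface, if the arm or the gripper's body presses on something with over 40 N, if the wrist force passes 120 N, or if a joint passes its speed limit or range.

## Working session

There is one attempt and no reset: what is moved stays moved. The work goes in short steps, Python scripts to look and compute and a tool call to move; the robot and the scene stay as the last step left them, time stands still between calls to the robot, and variables do not carry over. Pictures are saved under pics/ and viewed, at most 10 in all, crops included, and the job is handed in when it is done.

Besides the shell and the picture viewer there is one more tool, called as name(argument=value, ...), one argument or row to a line, values as JSON. apply_moves: Moves the arm, as the interface text tells. Its arguments: {"type":"object","properties":{"increments":{"type":"array","items":{"type":"array","items":{"type":"number"}}},"force":{"type":"number"}},"required":["increments"]}

```bash
mkdir -p pics; ls; python3 - <<'E'
from workcell import arm
import cv2,pickle
for n in("top","side"):
    d=arm.get_image(n);pickle.dump(d,open(f"{n}0.pkl","wb"))
    cv2.imwrite(f"pics/{n}0.png",d["image"][:,:,::-1]);print(n,d["fx"],d["cx"],d["cy"],d["R"],d["t"])
s=arm.state();print(s)
E
```

```text
pics
top 376.7179446507918 317.8957123181068 194.9184119575816 [[ 0.01890852 -0.99977138  0.00998296]
 [-0.99468928 -0.01982088 -0.10099691]
 [ 0.10117169 -0.00802024 -0.99483665]] [0.02000659 0.5706992  1.47085587]
side 462.68734857815616 316.4515712391486 198.4963684863096 [[-0.97389577 -0.22679986 -0.0094263 ]
 [-0.13941416  0.63039409 -0.7636537 ]
 [ 0.17913884 -0.74240495 -0.64555725]] [0.56406653 0.0941457  1.44189909]
{'time': 0.1, 'q': array([-1.32062048e+00,  3.13954723e-01,  4.50852848e-02,  1.30360312e+00,
       -6.17848113e-06,  1.43120163e+00]), 'dq': array([ 0.00219618, -0.00261376,  0.00292574,  0.00143292, -0.00018726,
        0.00111039]), 'effort': array([ 1.96809902e-03, -4.81723201e+01,  2.99246281e+01,  1.26707825e-02,
       -2.07978974e-04,  6.25632538e-06]), 'ee_pos': array([ 0.21843639, -0.53170703,  0.40387807]), 'tcp_rot': array([[ 9.24996318e-01,  3.79975833e-01, -4.20978226e-04],
       [ 3.79975999e-01, -9.24994923e-01,  1.62251969e-03],
       [ 2.27115550e-04, -1.66078636e-03, -9.99998595e-01]]), 'ft_force': array([ 0.12787883, -0.3746247 , -0.2936867 ]), 'moment': array([0.01614042, 0.05767049, 0.03763805]), 'gripper_force': 0.0, 'gripper_width': 0.08553408265311316}
```

View pics/top0.png

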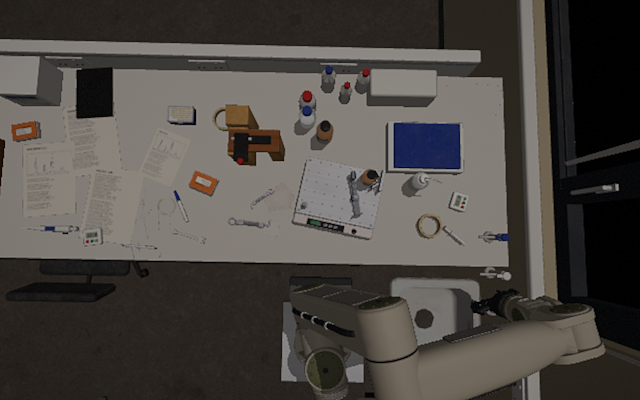

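View pics/side0.png

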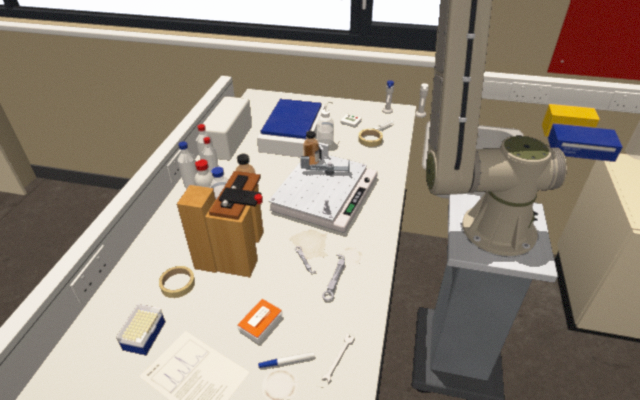

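The top view shows the shaker at about (337,199) and the swing arm at (353,195). Two spring candidates lie left of it, at (262,197) and (249,222); in the side view these are (305,260) and (334,278). I'll enlarge both views.

```bash
cat > h.py <<'E'
import numpy as np,cv2,pickle
from scipy.optimize import least_squares
def ray(d,u,v):
    c=-d["R"].T@d["t"]; r=d["R"].T@np.array([(u-d["cx"])/d["fx"],(v-d["cy"])/d["fy"],1]); return c,r
def onz(d,u,v,z):
    c,r=ray(d,u,v); return c+r*(z-c[2])/r[2]
def proj(d,X):
    p=d["R"]@np.asarray(X,float)+d["t"]; return np.array([d["cx"]+d["fx"]*p[0]/p[2],d["cy"]+d["fy"]*p[1]/p[2]])
def tri(d1,p1,d2,p2):
    A=[];b=[]
    for d,p in((d1,p1),(d2,p2)):
        c,r=ray(d,*p);r/=np.linalg.norm(r);M=np.eye(3)-np.outer(r,r);A.append(M);b.append(M@c)
    return np.linalg.lstsq(np.vstack(A),np.hstack(b),rcond=None)[0]
def crop(d,x0,x1,y0,y1,k):
    return cv2.resize(np.ascontiguousarray(d["image"][y0:y1,x0:x1,::-1]),None,fx=k,fy=k,interpolation=cv2.INTER_CUBIC)
E
python3 - <<'E'
from h import *
T=pickle.load(open("top0.pkl","rb"));S=pickle.load(open("side0.pkl","rb"))
a=crop(T,220,400,150,245,4.4);b=crop(S,265,395,120,305,3)
cv2.imwrite("pics/c1.png",a)
cv2.imwrite("pics/c2.png",crop(S,265,395,125,305,3.3*1))
for p in((262,197),(249,222)):print(onz(T,*p,.009))
E
```

```text
[0.55931252 0.2557329  0.009     ]
[0.45794369 0.30421066 0.009     ]
```

View pics/c1.png

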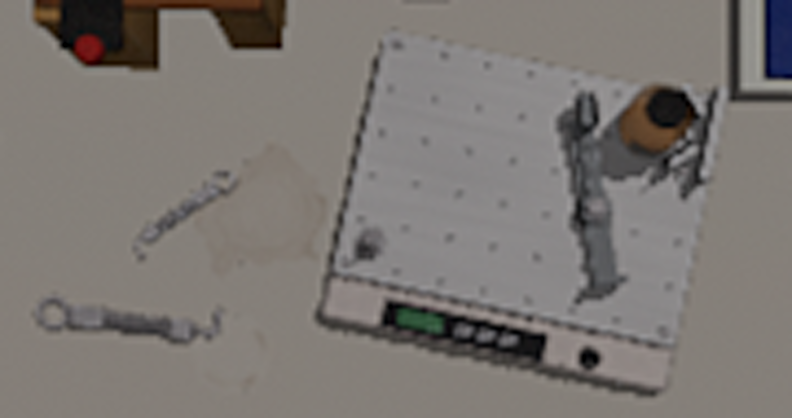

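View pics/c2.png

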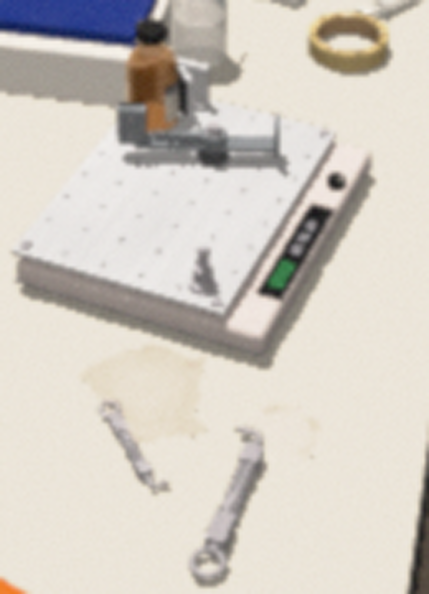

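Candidates in the top crop: A, the small spring at (262,197), and B, the larger one at (249,222) with its ring at left and its hook leg pointing up (+x). I'll check their lengths numerically and enlarge both for confirmation, along with the shaker details.

```bash
python3 - <<'E'
from h import *
T=pickle.load(open("top0.pkl","rb"));S=pickle.load(open("side0.pkl","rb"))
def u(p,o,k):return (o[0]+(p[0]+.5)/k-.5,o[1]+(p[1]+.5)/k-.5)
t=lambda *p:u(p,(220,150),4.4); s=lambda *p:u(p,(265,125),3.3)
L=lambda a,b:np.linalg.norm(onz(T,*t(*a),.009)-onz(T,*t(*b),.009))
print("A",L((228,175),(137,255)),"B",L((35,312),(222,332)))
ks=lambda im,a:np.clip((im.astype(float)-a)*1.5,0,255).astype(np.uint8)
def lab(im,x0,y0,k,st=10):
    for x in range(x0-x0%st+st,x0+im.shape[1]//k+1,st):
        c=(x-x0)*k+k//2;cv2.line(im,(c,0),(c,5),(0,0,255),1);cv2.putText(im,str(x),(c-8,15),0,.35,(0,0,255))
    for y in range(y0-y0%st+st,y0+im.shape[0]//k+1,st):
        c=(y-y0)*k+k//2;cv2.line(im,(0,c),(5,c),(0,0,255),1);cv2.putText(im,str(y),(6,c+4),0,.35,(0,0,255))
    return im
a=lab(crop(T,292,392,158,230,6),292,158,6);b=lab(crop(T,226,292,182,235,6),226,182,6)
c=lab(crop(S,290,390,125,225,6),290,125,6);d=lab(crop(S,265,355,235,305,6),265,235,6)
def stack(p,q):
    h=max(p.shape[0],q.shape[0]);P=[cv2.copyMakeBorder(i,0,h-i.shape[0],0,4,0) for i in(p,q)];return np.hstack(P)
def fit(i):return i[:600,:800]
cv2.imwrite("pics/t.png",fit(cv2.convertScaleAbs(a,alpha=1.4)))
top=crop(T,226,292,182,235,6);
both=stack(lab(top,226,182,6),lab(crop(S,290,352,240,305,6),290,240,6));cv2.imwrite("pics/sp.png",cv2.convertScaleAbs(both,alpha=1.3));print(both.shape)
cv2.imwrite("pics/s.png",cv2.convertScaleAbs(c,alpha=1.1))
E
```

```text
A 0.1101302412716299 B 0.1708342919651583
(390, 776, 3)
```

View pics/sp.png

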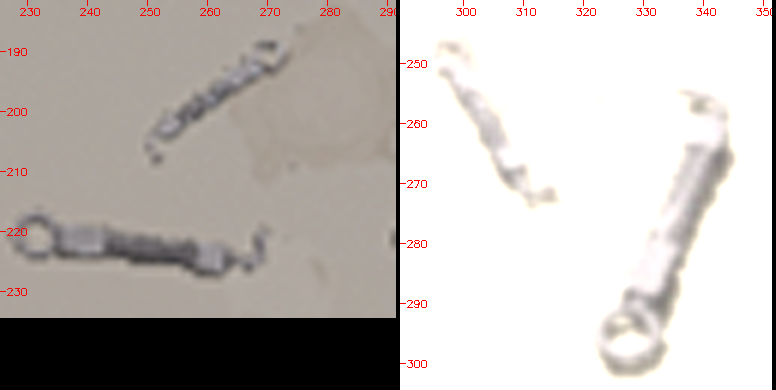

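View pics/t.png

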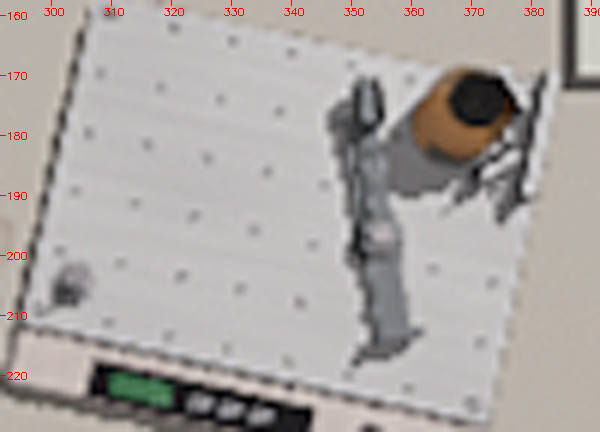

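View pics/s.png

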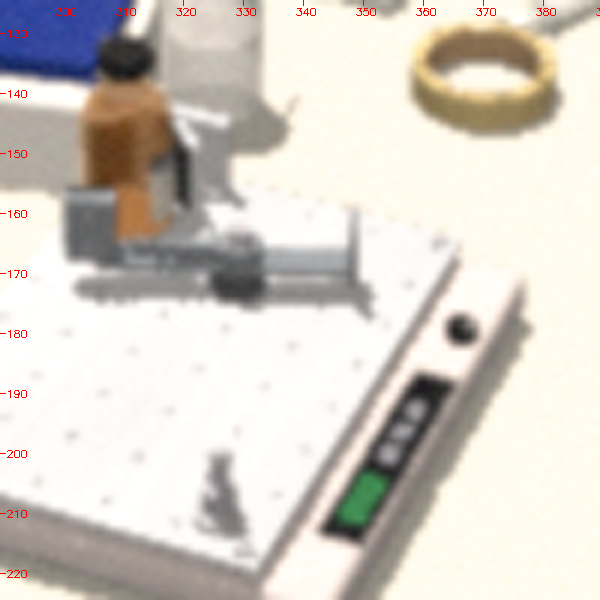

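B at top (249,222) is 171 mm long against A's 110 mm, so B is the spring meant. The side crop confirms B's ring at (327,296) and hook at (341,257). The post head is at top (304,204) / side (326,201), and the ear is at top (357,216) / side (349,165), seen edge-on.

```bash
python3 - <<'E'
from h import *
T=pickle.load(open("top0.pkl","rb"));S=pickle.load(open("side0.pkl","rb"))
for d in(T,S):print("cam",-d["R"].T@d["t"])
# shaker: (cam, pix, shaker pt mm, w)
O=[(T,(294.5,212),(-112,156,48)),(T,(305.5,159),(112,156,48)),(T,(373,228.5),(-112,-156,48)),(S,(333.5,219.5),(-112,156,48)),(S,(356.5,165.5),(-112,-156,48)),
(T,(304,203.5),(-80,128,93)),(S,(326.3,201.5),(-80,128,93)),(T,(355.2,197.3),(-10,-60,85)),(S,(330,165),(-10,-60,85))]
def w(x,p):
    c,s=np.cos(x[2]),np.sin(x[2]);p=np.array(p)/1e3;return np.array([x[0]+c*p[0]-s*p[1],x[1]+s*p[0]+c*p[1],p[2]])
f=lambda x:np.concatenate([proj(d,w(x,p))-u for d,u,p in O])
r=least_squares(f,[.55,0,-.2],loss="soft_l1",f_scale=.5);x=r.x;print("shaker",x,np.round(f(x).reshape(-1,2),2).tolist())
post=tri(T,(304,203.5),S,(326.3,201.5));print("post tri",post,"model",w(x,(-80,128,93)))
print("pivot tri",tri(T,(355.2,197.3),S,(330,165)),w(x,(-10,-60,78)))
e=tri(T,(357.5,215.7),S,(348.9,160.5));print("ear top tri",e)
piv=w(x,(-10,-60,0));v=piv-e;print("arm dir",np.arctan2(v[1],v[0])-x[2],np.hypot(*v[:2]))
c=-S["R"].T@S["t"];print("edge-on normal ang", np.arctan2(*(c-e)[[1,0]])-np.pi/2-x[2])
# arm angle from top image line jaw->ear
for a in(0,.2,.3,.36,.4,.45):
    q=lambda px,py,z:w(x,(-10+np.cos(a)*px-np.sin(a)*py,-60+np.sin(a)*px+np.cos(a)*py,z))
    print(a,[np.round(proj(T,q(-65,y,96)),1).tolist() for y in(15,0,-15)],[np.round(proj(S,q(-65,y,z)),1).tolist() for y,z in((15,96),(-15,96),(0,60))])
# spring mask
hs=T["image"].astype(int).sum(2)
P=dict(eyeT=(231.5,220.8),blkT=(239.8,221.3),blk2T=(260.5,225),bendT=(267.3,226),tipT=(269.7,220))
W={k:onz(T,*v,.009) for k,v in P.items()}
Q=dict(eyeS=(327.3,296),bendS=(343,259),tipS=(337,255))
W|={k:onz(S,*v,.009) for k,v in Q.items()}
for k,v in W.items():print(k,np.round(v,4))
E
```

```text
cam [0.41848111 0.0431104  1.52070046]
cam [0.30416711 1.13905433 1.00804019]
shaker [ 0.57990308 -0.05204727 -0.18253935] [[-0.08, 0.32], [0.57, -1.95], [-0.26, -0.14], [-0.33, 0.25], [9.9, -1.33], [-1.24, 1.39], [0.77, -1.13], [-0.61, -0.28], [-0.73, -1.19]]
post tri [0.52920233 0.0838315  0.08400125] model [0.5244677  0.08834832 0.093     ]
pivot tri [ 0.55806095 -0.11242924  0.07801514] [ 0.55917758 -0.10923515  0.078     ]
ear top tri [ 0.49048425 -0.11857017  0.10236213]
arm dir 0.31760617476643815 0.06932471598526874
edge-on normal ang 0.3296195670087473
0 [[347.8, 212.7], [351.6, 213.5], [355.5, 214.3]] [[345.8, 168.0], [348.9, 163.1], [347.0, 174.2]]
0.2 [[351.1, 213.8], [355.0, 213.8], [359.0, 213.8]] [[347.6, 166.0], [349.1, 160.8], [348.0, 172.0]]
0.3 [[352.8, 214.1], [356.8, 213.8], [360.7, 213.4]] [[348.3, 164.9], [348.8, 159.7], [348.2, 170.9]]
0.36 [[353.9, 214.2], [357.8, 213.6], [361.7, 213.0]] [[348.6, 164.2], [348.6, 159.0], [348.2, 170.2]]
0.4 [[354.6, 214.3], [358.5, 213.5], [362.3, 212.7]] [[348.8, 163.8], [348.4, 158.6], [348.2, 169.7]]
0.45 [[355.5, 214.3], [359.3, 213.3], [363.1, 212.3]] [[348.9, 163.2], [348.1, 158.0], [348.1, 169.2]]
eyeT [0.4614 0.3742 0.009 ]
blkT [0.46  0.341 0.009]
blk2T [0.4469 0.2579 0.009 ]
bendT [0.4434 0.2307 0.009 ]
tipT [0.4675 0.2218 0.009 ]
eyeS [0.4614 0.3776 0.009 ]
bendS [0.4448 0.2377 0.009 ]
tipS [0.4648 0.2262 0.009 ]
```

```bash
cat >> h.py <<'E'
def plan(s,pos,yaw):
    """remaining shift in tool axes [cm] and turn [deg]; yaw = world angle of spring x axis (= tool y)"""
    R=s["tcp_rot"];d=R.T@(np.asarray(pos)-s["ee_pos"])*100
    cur=np.arctan2(R[1,1],R[0,1]);t=-np.degrees((yaw-cur+np.pi)%(2*np.pi)-np.pi)
    return np.round(d,2),round(t,2)
E
python3 - <<'E'
from h import *
from workcell import arm
T=pickle.load(open("top0.pkl","rb"));S=pickle.load(open("side0.pkl","rb"))
for n,d,(x0,x1,y0,y1) in(("T",T,(226,274,212,232)),("S",S,(318,350,250,303))):
    g=cv2.cvtColor(d["image"],cv2.COLOR_RGB2GRAY).astype(float)[y0:y1,x0:x1];bg=np.median(g)
    wt=np.abs(g-bg)
    m=(wt>12).astype(np.uint8);k,l,st,_=cv2.connectedComponentsWithStats(m)
    i=1+st[1:,4].argmax();v,u=np.nonzero(l==i);z=.009
    p=np.array([onz(d,a+x0,b+y0,z) for a,b in zip(u,v)])[:,:2]
    c=p.mean(0);U=np.linalg.svd(p-c)[2][0];U*=np.sign(U[1]);q=(p-c)@U
    print(n,bg,len(p),"ctr",c,"yaw",-np.arctan2(U[0],U[1]),"ends",c+U*q.min(),c+U*q.max(),q.max()-q.min())
    # ring pixels
    # axis points along bins
    for a in np.arange(-.085,.09,.02):
        k=(q>a)&(q<a+.02)
        if k.any():print("  ",round(a+.01,3),np.round(p[k].mean(0),4),k.sum())
print(plan(arm.state(),(.45,-.3,.405),0))
E
```

```text
T 128.0 218 ctr [0.45339539 0.30883672] yaw -0.07990415604649732 ends [0.44646829 0.22232864] [0.46006361 0.39211177] 0.17032657598066558
   -0.075 [0.4514 0.2313] 21
   -0.055 [0.4445 0.2546] 23
   -0.035 [0.4494 0.274 ] 27
   -0.015 [0.4514 0.2946] 28
   0.005 [0.4538 0.3137] 27
   0.025 [0.4561 0.333 ] 27
   0.045 [0.4562 0.3537] 29
   0.065 [0.4601 0.3731] 25
   0.085 [0.4612 0.3864] 9
S 229.0 476 ctr [0.45390571 0.31787309] yaw -0.07091080901354793 ends [0.4469697  0.22022401] [0.45967965 0.39916196] 0.17938877242742335
   -0.075 [0.4497 0.243 ] 37
   -0.055 [0.4463 0.2635] 49
   -0.035 [0.4481 0.283 ] 51
   -0.015 [0.4513 0.3028] 47
   0.005 [0.4544 0.3229] 53
   0.025 [0.4564 0.343 ] 59
   0.045 [0.4584 0.3635] 68
   0.065 [0.4588 0.3827] 69
   0.085 [0.4598 0.3954] 15
(array([ 30.22, -12.63,  -0.08]), np.float64(-67.67))
```

apply_moves(
  increments=[
    [1,4.3,-1.8,0,0],
    [1,4.3,-1.8,0,0],
    [1,4.3,-1.8,0,0],
    [1,4.3,-1.8,0,0],
    [1,4.3,-1.8,0,0],
    [1,4.3,-1.8,0,0],
    [1,4.3,-1.8,0,0],
  ],
)

```text
time: 0.8
ee_pos: [0.45, -0.2993, 0.4044]
tcp_rot: [[0.925, 0.38, -0.0], [0.38, -0.925, 0.0], [-0.0, -0.0, -1.0]]
ft_force: [-0.9, -1.1, 0.9]
gripper_width: 0.0852
gripper_force: 0.0
```

apply_moves(
  increments=[
    [1,0,0,0,-8.5],
    [1,0,0,0,-8.5],
    [1,0,0,0,-8.5],
    [1,0,0,0,-8.5],
    [1,0,0,0,-8.5],
    [1,0,0,0,-8.5],
    [1,0,0,0,-8.5],
  ],
)

```text
time: 1.5
ee_pos: [0.4489, -0.3008, 0.4042]
tcp_rot: [[0.136, 0.991, -0.001], [0.991, -0.136, 0.001], [0.001, -0.001, -1.0]]
ft_force: [0.7, -0.4, 0.4]
gripper_width: 0.0851
gripper_force: 0.0
```

apply_moves(
  increments=[
    [1,4.55,-0.57,0,0],
    [1,4.55,-0.57,0,0],
    [1,4.55,-0.57,0,0],
    [1,4.55,-0.57,0,0],
    [1,4.55,-0.57,0,0],
    [1,4.55,-0.57,0,0],
    [1,4.55,-0.57,0,0],
  ],
)

```text
time: 2.2
ee_pos: [0.4543, 0.0217, 0.4045]
tcp_rot: [[0.142, 0.99, -0.0], [0.99, -0.142, -0.0], [-0.0, -0.0, -1.0]]
ft_force: [0.5, -0.7, 0.1]
gripper_width: 0.0852
gripper_force: 0.0
```

apply_moves(
  increments=[
    [1,4.55,-0.57,0,0],
    [1,4.55,-0.57,0,0],
    [1,4.55,-0.57,1.5,0],
    [1,4.55,-0.57,1.5,0],
    [1,4.55,-0.57,1.5,0],
    [1,4.55,-0.57,1.5,0],
    [1,4.55,-0.57,1.5,0],
    [1,0,0,0,0],
  ],
)

```text
time: 3.0
ee_pos: [0.4593, 0.3451, 0.3264]
tcp_rot: [[0.136, 0.991, -0.004], [0.991, -0.136, -0.001], [-0.001, -0.004, -1.0]]
ft_force: [-0.7, -0.4, 0.7]
gripper_width: 0.0852
gripper_force: 0.0
```

```bash
python3 - <<'E'
from h import *
from workcell import arm
s=arm.state();print(s["time"],s["q"].round(2),plan(s,(.457,.341,.178),-.128))
d=arm.get_image("side");pickle.dump(d,open("side1.pkl","wb"));cv2.imwrite("pics/s1.png",crop(d,250,400,120,305,3.2))
E
```

```text
3.0 [ 0.5   0.35 -0.1   1.13  0.    2.21] (array([-0.42, -0.12, 14.84]), np.float64(-0.5))
```

apply_moves(
  increments=[
    [1,-0.4,-0.1,4.0,-0.5],
    [1,0,0,4.0,0],
    [1,0,0,4.0,0],
    [1,0,0,2.0,0],
    [1,0,0,0,0],
    [1,0,0,0,0],
  ],
)

```text
time: 3.65
ee_pos: [0.4593, 0.3363, 0.1902]
tcp_rot: [[0.135, 0.991, -0.0], [0.991, -0.135, -0.0], [-0.0, -0.0, -1.0]]
ft_force: [0.1, 0.2, 0.6]
gripper_width: 0.0852
gripper_force: 0.0
```

```bash
python3 - <<'E'
from h import *
from workcell import arm
s=arm.state();print(s["time"],s["q"].round(2),plan(s,(.457,.341,.177),-.128))
E
```

```text
3.65 [ 0.49  0.46 -0.3   0.81 -0.    2.2 ] (array([ 0.43, -0.29,  1.32]), np.float64(-0.4))
```

apply_moves(
  force=60,
  increments=[
    [1,0.4,-0.3,0.7,-0.4],
    [1,0,0,0.6,0],
    [1,0,0,0,0],
    [0,0,0,0,0],
    [0,0,0,0,0],
    [0,0,0,0,0],
    [0,0,0,0,0],
    [0,0,0,0,0],
  ],
)

```text
time: 4.45
ee_pos: [0.457, 0.3416, 0.1773]
tcp_rot: [[0.126, 0.992, 0.001], [0.992, -0.126, 0.0], [0.001, 0.001, -1.0]]
ft_force: [0.6, 0.6, -0.8]
gripper_width: 0.0168
gripper_force: 58.5
```

apply_moves(
  increments=[
    [0,0,0,0,0],
    [0,0,0,0,0],
    [0,0,0,0,0],
  ],
)

```text
time: 4.75
ee_pos: [0.4569, 0.3416, 0.1772]
tcp_rot: [[0.127, 0.992, 0.001], [0.992, -0.127, 0.0], [0.001, 0.001, -1.0]]
ft_force: [0.9, 0.0, 4.8]
gripper_width: 0.0164
gripper_force: 59.4
```

apply_moves(
  increments=[
    [0,0,0,-1,0],
    [0,0,0,-3,0],
    [0,0,0,-4,0],
    [0,0,0,-4,0],
    [0,0,0,0,0],
    [0,0,0,0,0],
  ],
)

```text
time: 5.35
ee_pos: [0.4565, 0.3415, 0.2975]
tcp_rot: [[0.126, 0.992, 0.001], [0.992, -0.126, 0.001], [0.001, 0.001, -1.0]]
ft_force: [-0.6, -0.1, -1.4]
gripper_width: 0.0164
gripper_force: 58.6
```

```bash
python3 - <<'E'
from h import *
from workcell import arm
s=arm.state();print(s["time"],s["ee_pos"],s["gripper_width"])
t=arm.get_image("top");d=arm.get_image("side");pickle.dump((t,d),open("g1.pkl","wb"))
a=crop(t,215,315,170,245,4);b=crop(d,280,380,195,295,4)
a=cv2.copyMakeBorder(a,0,b.shape[0]-a.shape[0],0,0,0);cv2.imwrite("pics/g1.png",np.hstack([a,b]))
E
```

```text
5.35 [0.45650312 0.34154474 0.29752688] 0.016373047918609867
```

View pics/g1.png

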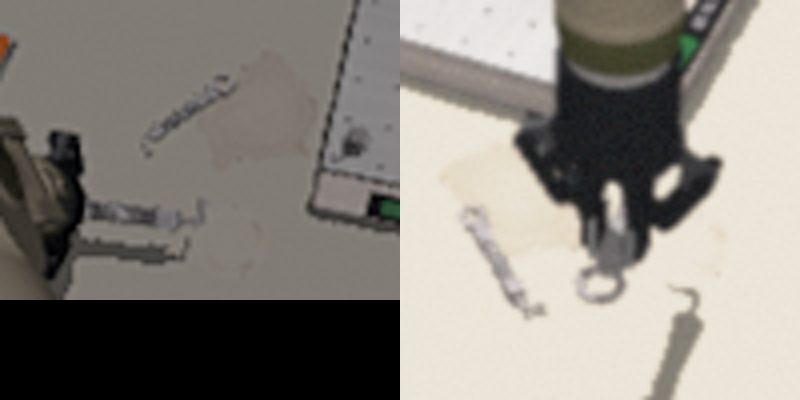

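The spring is gripped and about level. The hook shows in the top crop with its bend at (187,222) and tip at (202,203); the ring shows in the side crop at (600,284).

```bash
python3 - <<'E'
from h import *
t,d=pickle.load(open("g1.pkl","rb"))
z=.1297
f=lambda p,o:(o[0]+(p[0]+.5)/4-.5,o[1]+(p[1]+.5)/4-.5)
for z in(.12,.1297,.14):
  print(z,"bend",onz(t,*f((188,222),(215,170)),z),"tip",onz(t,*f((203,201),(215,170)),z),"eye",onz(d,*f((600,284),(280,195)),z))
b=np.array([.4419,.2264,.1297]);print(proj(t,b),f((188,222),(215,170)))
e=np.array([.4607,.3742,.1297]);print(proj(d,e),f((600,284),(280,195)))
# shaker refit
T=pickle.load(open("top0.pkl","rb"));S=pickle.load(open("side0.pkl","rb"))
O=[(T,(294.5,212),(-112,156,48)),(T,(306.3,158),(112,156,48)),(T,(373,228.5),(-112,-156,48)),(S,(333.5,219.5),(-112,156,48)),(S,(366,167),(-112,-156,48)),
(T,(303.7,204),(-80,128,92)),(S,(326.5,201.5),(-80,128,92)),(T,(355.2,197.3),(-10,-60,85)),(S,(330,165),(-10,-60,85))]
def w(x,p):
    c,s=np.cos(x[2]),np.sin(x[2]);p=np.array(p)/1e3;return np.array([x[0]+c*p[0]-s*p[1],x[1]+s*p[0]+c*p[1],p[2]])
F=lambda x:np.concatenate([proj(d,w(x,p))-u for d,u,p in O])
r=least_squares(F,[.55,0,-.2],loss="soft_l1",f_scale=.5);x=r.x;print(x,F(x).reshape(-1,2).round(2).tolist())
for n in("top","side"):
    D=T if n=="top" else S
    g=cv2.cvtColor(D["image"],cv2.COLOR_RGB2GRAY); p=proj(D,w(x,(-80,128,90))).round().astype(int);print(n,p);print(g[p[1]-5:p[1]+9,p[0]-7:p[0]+9])
a=.33;q=lambda px,py,z:w(x,(-10+np.cos(a)*px-np.sin(a)*py,-60+np.sin(a)*px+np.cos(a)*py,z))
print("hole",q(-67.5,0,78),"post",w(x,(-80,128,78)),"ear yaw",x[2]+a)
p=proj(S,q(-65,0,90)).round().astype(int);g=cv2.cvtColor(S["image"],cv2.COLOR_RGB2GRAY);print(p);print(g[p[1]-7:p[1]+16,p[0]-6:p[0]+8])
p=proj(T,q(-65,0,90)).round().astype(int);g=cv2.cvtColor(T["image"],cv2.COLOR_RGB2GRAY);print(p);print(g[p[1]-5:p[1]+8,p[0]-8:p[0]+9])
E
```

```text
0.12 bend [0.44440479 0.23796396 0.12      ] tip [0.46406681 0.22474315 0.12      ] eye [0.2113395  0.31215978 0.12      ]
0.1297 bend [0.44422527 0.23661458 0.1297    ] tip [0.46375113 0.22348532 0.1297    ] eye [0.21235345 0.32119189 0.1297    ]
0.14 bend [0.44403464 0.23518173 0.14      ] tip [0.46341591 0.22214969 0.14      ] eye [0.21343012 0.33078269 0.14      ]
[264.38508933 225.81266371] (261.625, 225.125)
[328.11000912 264.84832846] (429.625, 265.625)
[ 0.57962723 -0.05276974 -0.18656394] [[0.02, 0.21], [0.09, -1.01], [-0.22, 0.07], [-0.44, 0.15], [0.63, -2.83], [-0.8, 0.84], [0.51, -1.0], [-0.44, -0.14], [-0.54, -1.28]]
top [303 205]
[[100  50 120 140 137 120 121 134 139 138 139 138 138 138 139 140]
 [ 97  77 126 139 138 139 129 126 129 125 132 137 136 137 138 123]
 [ 72  98 133 138 139 134 114 102 107 107 116 133 137 135 135 125]
 [ 45 116 140 138 137 121  95  97 103 105 105 128 138 137 137 136]
 [ 47 120 141 139 123  97  78 106 104 104 111 120 134 138 138 138]
 [ 69 122 138 140 113  70  59  79  84  98 115 122 134 138 139 138]
 [ 90 130 138 141 107  54  41  43  64  78 106 
[... 3157 characters left out ...]
140 131  97  61  82  93  92  91  90 109 116 122 136 139 138]
 [136 137 139 146 112  57  80  96  93  92  90  86  74 105 134 139 138]
 [137 138 141 148 107  51  74  80  78  76  68  91 111 128 135 137 136]
 [137 140 122 112  87  59  71  74  71  70  58 111 139 140 137 137 136]
 [140 144 108  68  74  73  74  75  72  67 105 135 140 138 137 137 137]
 [142 126  87  69  71  70  70  67 106 120 132 139 138 137 137 138 138]
 [143 104  61 106 125 123 123 121 135 142 139 136 136 136 135 135 137]
 [133 123 119 136 144 142 142 141 140 138 137 137 136 137 136 135 135]
 [116 117 137 140 138 139 138 137 138 138 138 137 136 137 137 136 136]
 [130 126 136 139 136 136 137 137 137 137 137 138 137 136 136 136 136]]
```

The hook tip lies within 1 mm of where a level, centred grasp would put it; the apparent bend offset is dim pixels. Next I go to a pose in front of the ear.

```bash
python3 - <<'E'
from h import *
from workcell import arm
s=arm.state();print(plan(s,(.4366,-.0103,.27),.143),plan(s,(.4366,-.0103,.27),-.126))
E
```

```text
(array([-35.09,   2.55,   2.58]), np.float64(-15.46)) (array([-35.09,   2.55,   2.58]), np.float64(-0.04))
```

apply_moves(
  increments=[
    [0,-4.4,0.3,0,0],
    [0,-4.4,0.3,0,0],
    [0,-4.4,0.3,0,0],
    [0,-4.4,0.3,0,0],
    [0,-4.4,0.3,0,0],
    [0,-4.4,0.3,0.6,0],
    [0,-4.4,0.3,1,0],
    [0,-4.4,0.3,1,0],
  ],
)

```text
time: 6.25
ee_pos: [0.4345, -0.0122, 0.2689]
tcp_rot: [[0.126, 0.992, -0.003], [0.992, -0.126, 0.001], [0.0, -0.003, -1.0]]
ft_force: [0.1, 0.2, -1.4]
gripper_width: 0.0163
gripper_force: 58.6
```

apply_moves(
  increments=[
    [0,0,0,0,0],
    [0,0,0,0,-5.2],
    [0,0,0,0,-5.2],
    [0,0,0,0,-5.2],
    [0,0,0,0,0],
    [0,0,0,0,0],
  ],
)

```text
time: 6.85
ee_pos: [0.4353, -0.0102, 0.2698]
tcp_rot: [[-0.143, 0.99, -0.002], [0.99, 0.143, 0.001], [0.001, -0.002, -1.0]]
ft_force: [0.1, -0.7, -1.3]
gripper_width: 0.0166
gripper_force: 58.5
```

```bash
python3 - <<'E'
from h import *
from workcell import arm
s=arm.state();print(s["time"],s["ee_pos"],plan(s,(.4366,-.0103,.246),.143))
E
```

```text
6.85 [ 0.43531726 -0.01019972  0.26979017] (array([-0.03,  0.13,  2.38]), np.float64(0.05))
```

Lower to the hole's height and look. I have two views left, so most of the checking will be numeric.

apply_moves(
  increments=[
    [0,0,0.1,1.2,0],
    [0,0,0,1.2,0],
    [0,0,0,0,0],
    [0,0,0,0,0],
  ],
)

```text
time: 7.25
ee_pos: [0.4365, -0.0103, 0.2464]
tcp_rot: [[-0.144, 0.99, -0.001], [0.99, 0.144, 0.0], [0.0, -0.001, -1.0]]
ft_force: [-0.1, -0.1, -1.0]
gripper_width: 0.0164
gripper_force: 58.5
```

```bash
python3 - <<'E'
from h import *
from workcell import arm
s=arm.state();print(s["time"],s["ee_pos"])
t=arm.get_image("top");d=arm.get_image("side");pickle.dump((t,d,s),open("g2.pkl","wb"))
a=crop(t,325,375,165,235,8);b=crop(d,315,365,145,215,8)
def ticks(i,x0,y0):
    for k in range(0,50,5):cv2.line(i,(k*8+4,0),(k*8+4,10 if (x0+k)%10==0 else 4),(0,0,255),1)
    for k in range(0,70,5):cv2.line(i,(0,k*8+4),(10 if (y0+k)%10==0 else 4,k*8+4),(0,0,255),1)
    return i
cv2.imwrite("pics/g2.png",np.hstack([cv2.convertScaleAbs(ticks(a,325,165),alpha=1.4),ticks(b,315,145)]))
R=s["tcp_rot"];g=s["ee_pos"]+[0,0,-.168]
bend=g-.116*R[:,0];tip=bend+.023*R[:,1]
for n,c in(("T",t),("S",d)):print(n,"bend",proj(c,bend).round(1),"tip",proj(c,tip).round(1),"hole",proj(c,(.4919,-.1195,.078)).round(1))
E
```

```text
7.25 [ 0.43654004 -0.0103255   0.24644378]
T bend [358.3 224.8] tip [357.5 218.9] hole [356.9 214.7]
S bend [360.9 166.6] tip [354.  166.4] hole [349.3 166.2]
```

View pics/g2.png

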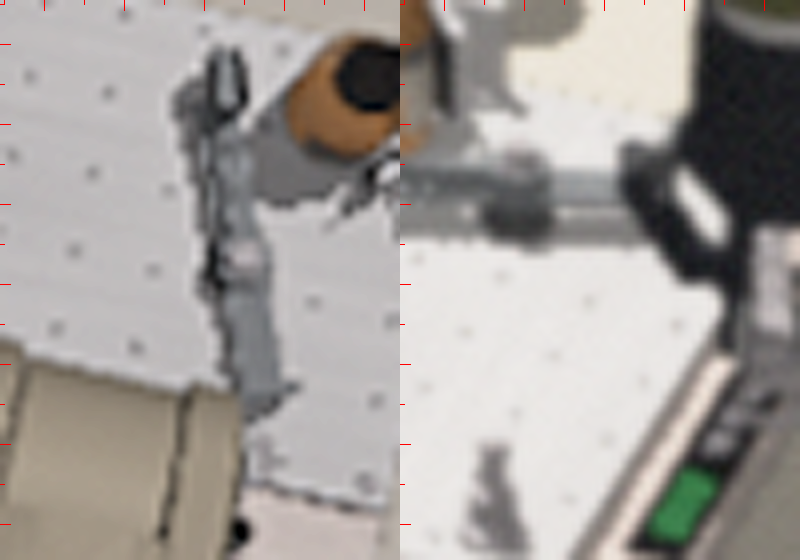

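The hook shows faintly at top px ~(358,220–225), as predicted. The ear's right end reads about 0.8 px farther right than the model, and the gripper hides the ear in the side view. I'll check both offsets with an image difference.

```bash
python3 - <<'E'
from h import *
t,d,s=pickle.load(open("g2.pkl","rb"));T=pickle.load(open("top0.pkl","rb"))
g=lambda i:cv2.cvtColor(i["image"],cv2.COLOR_RGB2GRAY).astype(int)
D=g(t)-g(T);print("cols 352..367, rows 214..231");print(D[214:232,352:368])
print(g(t)[207:219,351:366])
# predicted hook mid-leg and shank points
R=s["tcp_rot"];c=s["ee_pos"]+[0,0,-.168];b=c-.116*R[:,0]
for k in(0,.008,.016,.023):print("leg",k,proj(t,b+k*R[:,1]).round(2))
for k in(.01,.02,.03):print("shank",k,proj(t,b+k*R[:,0]).round(2))
E
```

```text
cols 352..367, rows 214..231
[[-69 -30  22   6  -3  -2  -1  -2  -3  -2  -3  -2  -3  -2  -3  -2]
 [-25  -2  26   6  -4  -1  -1  -1  -2  -2  -2  -2  -3  -2  -3  -2]
 [ 24  17  15   5  -3  -2  -1  -3  -2  -4  -2  -3  -2  -2  -2  -3]
 [ 26  24  20   6   0  -2  -1  -1  -3  -3  -3  -2  -4  -3  -3  -2]
 [ -7 -26 -30 -27  -6  -8  -6  -1  -1  -3  -4  -2  -2  -3  -3  -3]
 [-35 -41 -55 -38 -16 -21 -18  -4  -3  -2  -3  -2  -2  -2  -3  -3]
 [-36 -32 -48 -35 -28 -31 -30 -11  -1  -2  -2  -3  -2  -3  -3  -1]
 [-34 -27 -45 -54 -20 -27 -34  -8  -1  -3  -2  -2  -3  -3  -3  -3]
 [-35 -25 -47 -72 -13 -22 -35 -10  -1  -3  -2  -3  -3  -3  -2  -2]
 [-37 -38 -53 -74 -13 -26 -33  -7   0  -3  -2  -3  -2  -2  -2  -2]
 [  6  -4 -25 -45 -23 -30 -31  -8  -1  -2  -2  -2  -3  -3  -3  -3]
 [ -9  16  12   7  -5 -14 -18  -8  -1  -2  -3  -4  -3  -3  -2  -2]
 [-37 -28 -52 -10   8   5   2  -1  -2  -2  -3  -3  -3  -2  -3  -3]
 [-34 -46 -78 -24  -1  -3  -3  -2  -4  -1  -2  -2  -2  -3  -2  -2]
 [-15 -15 -35  -9  -1  -3  -3  -2  -3  -4  -2  -3  -3  -3  -3  -2]
 [ 32  47   5  -1  -3  -2  -2  -3  -3  -3  -4  -3  -3  -2  -2  -2]
[... 373 characters left out ...]
3 134 134 133]
 [130  91  65  68  82  90  88  87  88 127 141 138 135 134 134]
 [129 127  97  60  79  92  90  89  87 107 113 121 133 137 136]
 [ 92 110  91  57  80  91  91  90  88  84  72 101 131 136 135]
 [ 76  79  77  73  80  77  76  75  66  88 109 125 133 134 134]
 [ 88  87  85  85  77  70  70  69  57 109 137 138 135 134 134]
 [ 93  92  91  88  79  72  70  66 102 133 136 136 134 135 135]
 [ 97  95  95  90  76  67 104 119 131 136 135 134 135 134 135]
 [ 99  99  99  93  96 115 127 136 138 135 133 132 133 133 134]]
leg 0 [358.31 224.85]
leg 0.008 [358.02 222.76]
leg 0.016 [357.74 220.69]
leg 0.023 [357.49 218.87]
shank 0.01 [355.72 225.18]
shank 0.02 [353.13 225.5 ]
shank 0.03 [350.54 225.83]
```

apply_moves(
  increments=[
    [0,-0.2,0,0,0],
    [0,0,0.8,0,0],
    [0,0,0.7,0,0],
    [0,0,0.4,0,0],
    [0,0,0.4,0,0],
    [0,0,0,0,0],
  ],
)

```text
time: 7.95
ee_pos: [0.4605, -0.0092, 0.2466]
tcp_rot: [[-0.145, 0.989, 0.0], [0.989, 0.145, -0.0], [-0.0, 0.0, -1.0]]
ft_force: [0.7, -0.6, -1.4]
gripper_width: 0.0164
gripper_force: 58.5
```

apply_moves(
  increments=[
    [0,0,0.5,0,0],
    [0,0,0.4,0,0],
    [0,0,0,0,0],
    [0,0,0,0,0],
  ],
)

```text
time: 8.35
ee_pos: [0.4688, -0.0079, 0.2466]
tcp_rot: [[-0.145, 0.989, -0.0], [0.989, 0.145, -0.0], [-0.0, -0.0, -1.0]]
ft_force: [0.2, 0.0, -1.6]
gripper_width: 0.0168
gripper_force: 58.5
```

```bash
python3 - <<'E'
from h import *
from workcell import arm
s=arm.state();t=arm.get_image("top");d=arm.get_image("side");pickle.dump((t,d,s),open("g3.pkl","wb"))
T=pickle.load(open("top0.pkl","rb"))
g=lambda i:cv2.cvtColor(i["image"],cv2.COLOR_RGB2GRAY).astype(int)
print(s["ee_pos"],s["ft_force"]);print(g(t)[206:224,346:367]);print((g(t)-g(T))[175:222:3,344:376:3])
R=s["tcp_rot"];c=s["ee_pos"]+[0,0,-.168];b=c-.116*R[:,0];print(b,[proj(t,b+k*R[:,1]).round(1) for k in(0,.023)])
E
```

```text
[ 0.46879905 -0.00793544  0.24662352] [ 0.19612081  0.00744525 -1.56487567]
[[ 61  85 106 102 102 102 102  93  77  83  91  88  84 114 134 136 136 136
  136 138 137]
 [ 63  87 108 104 104 102 105  97  79  82  89  88  86  97 127 137 136 136
  136 137 136]
 [ 63  92 109 105 105 105 107  97  77  82  89  89  87  98 127 136 134 135
  135 135 135]
 [ 67  94 108 105 105 105 111 100  77  82  90  89  86  96 127 137 134 134
  133 134 135]
 [ 83 103 108 105 106 106 116 102  78  84  88  88  88  88 124 137 134 134
  134 132 133]
 [ 87 109 106 106 105 105 113  94  69  83  81  90  92  87 127 142 138 136
  134 134 134]
 [ 87 109 106 104 105 107 107  82  57  82  70 100 103  88 106 114 120 132
  136 136 136]
 [ 88 109 106 105 106 107 102  71  47  81  77  95  97  87  84  71 102 131
  136 135 136]
 [ 91 109 106 105 107 109 106  66  41  75  71  73  74  65  88 111 126 133
  134 133 133]
 [ 94 108 106 106 106 110 102  67  41  57  57  88  82  55 109 136 137 135
  134 134 133]
 [103 108 106 105 106 112  98  83  98 106 101  96  76 102 133 137 136 134
  135 135 134]
 [109 107 106 105 107 110 103  87  89  89  87
[... 716 characters left out ...]
-2]
 [ -3  -3  -1  -2  -3  -2  -1  -3  -3  -2   0]
 [ -2  -3   0   0  -2  -1  -2  -3  -3  -2  -2]
 [ -2  -2  -2  -2  -2  -1  -2  -3  -2  -4  -3]
 [ -4  -4  -1  -2  -2  -3  -2  -3  -3  -3  -2]
 [ -2  -4  -3  -2  -3  -3  -2  -2  -3  -3  -3]
 [  0   2   2  -2  -2  -2  -2  -3  -2  -3  -3]
 [-60 -88  -8   6  -3  -2  -2  -3  -4  -2  -2]
 [-36 -54 -45  25  -1  -3  -3  -3  -3  -4  -4]
 [-32 -45 -31  42  -1  -2  -3  -3  -3  -3  -1]
 [-24 -27 -32  27 -10  -2  -2  -3  -3  -3  -3]
 [-34 -28 -31 -41  -9  -3  -2  -3  -3  -2  -3]
 [-64 -32 -19  16  20  -2  -2  -4  -2  -2  -3]
 [-65 -32  -9 -13  -1  -3  -3  -2  -2  -3  -3]]
[ 0.48561608 -0.12270995  0.07862948] [array([357.8, 216.4]), array([356.9, 210.4])]
```

The image shows the hook leg behind the ear: cols 357–358, rows 211–213 changed, the ear rim at row 214 is unchanged, and there's no contact force. It's through the hole. Next I plan the swing that closes the arm while turning the tool with it.

```bash
python3 - <<'E'
from h import *
from workcell import arm
s=arm.state();P=np.array([.5592,-.1112]);psi=-.187
ux=lambda f:np.array([np.cos(f),np.sin(f)]);uy=lambda f:np.array([-np.sin(f),np.cos(f)])
cur=s["ee_pos"][:2];f=np.arctan2(s["tcp_rot"][1,1],s["tcp_rot"][0,1])
for a in np.linspace(.33,0,12)[0:]:
    F=psi+a;b=P-.0675*ux(F)+.004*uy(F)-.005*ux(F)+.116*uy(F)
    d=b-cur;print(round(a,2),b.round(4),"x %.2f y %.2f turn %.2f"%(d@uy(f)*100,d@ux(f)*100,-np.degrees(F-f)));cur=b;f=F
E
```

```text
0.33 [ 0.4703 -0.0028] x 0.49 y 0.25 turn 0.14
0.3 [ 4.736e-01 -1.000e-04] x 0.21 y 0.36 turn 1.72
0.27 [0.477  0.0024] x 0.21 y 0.36 turn 1.72
0.24 [0.4804 0.0048] x 0.21 y 0.36 turn 1.72
0.21 [0.484  0.0071] x 0.21 y 0.36 turn 1.72
0.18 [0.4875 0.0093] x 0.21 y 0.36 turn 1.72
0.15 [0.4912 0.0114] x 0.21 y 0.36 turn 1.72
0.12 [0.4949 0.0134] x 0.21 y 0.36 turn 1.72
0.09 [0.4987 0.0153] x 0.21 y 0.36 turn 1.72
0.06 [0.5025 0.017 ] x 0.21 y 0.36 turn 1.72
0.03 [0.5064 0.0187] x 0.21 y 0.36 turn 1.72
0.0 [0.5103 0.0202] x 0.21 y 0.36 turn 1.72
```

apply_moves(
  increments=[
    [0,0,0.2,0,0],
    [0,0.5,0,0,0],
    [0,0.2,0.36,0,1.7],
    [0,0.2,0.36,0,1.7],
    [0,0.2,0.36,0,1.7],
    [0,0.2,0.36,0,1.7],
    [0,0.2,0.36,0,1.7],
    [0,0,0,0,0],
  ],
)

```text
time: 9.25
ee_pos: [0.4874, 0.0091, 0.2467]
tcp_rot: [[0.003, 1.0, 0.0], [1.0, -0.003, -0.0], [-0.0, 0.0, -1.0]]
ft_force: [0.0, -0.2, 0.2]
gripper_width: 0.0164
gripper_force: 58.5
```

```bash
python3 - <<'E'
from h import *
from workcell import arm
s=arm.state();t=arm.get_image("top");d=arm.get_image("side");pickle.dump((t,d,s),open("g4.pkl","wb"))
T=pickle.load(open("top0.pkl","rb"))
g=lambda i:cv2.cvtColor(i["image"],cv2.COLOR_RGB2GRAY).astype(int)
print(s["ee_pos"],s["ft_force"]);print(g(t)[204:220,344:367]);print((g(t)-g(T))[168:216:3,340:376:2])
R=s["tcp_rot"];c=s["ee_pos"]+[0,0,-.168];b=c-.116*R[:,0];print(b,[proj(t,b+k*R[:,1]).round(1) for k in(0,.023)])
E
```

```text
[0.48735324 0.00913503 0.24672707] [ 0.04741098 -0.23937205  0.15041767]
[[106 112  97  98 129 142 106  57  83  93  90  88  87  93 127 139 136 137
  137 137 137 137 136]
 [106 109  89  95 130 143 107  57  83  93  90  90  87  95 128 137 136 136
  137 137 137 137 137]
 [107 106  82 110 136 143 108  57  84  93  90  90  86 100 129 137 135 135
  136 136 136 137 137]
 [106 106  70 116 139 140 107  55  82  92  89  88  85 100 128 136 135 135
  135 135 136 136 136]
 [107 103  69 117 140 141 107  53  82  93  88  88  87  98 126 135 134 134
  134 134 134 135 135]
 [108 104  72 117 140 141 108  54  83  86  84  89  87  97 127 135 134 133
  134 133 134 134 135]
 [109 100  80 121 138 140 107  50  83 104  94  87  88  98 127 136 135 134
  134 134 133 132 134]
 [111  90  91 127 137 140 107  54  61 107 101  86  88  90 126 138 136 137
  136 136 135 135 135]
 [114  90  96 130 138 141 108  60  44  99 101  87  87  84 124 139 137 120
  116 131 136 136 135]
 [111  78  97 125 130 141 107  64  73  96  96  89  89  91 109 125 133 124
  121 131 136 135 135]
 [109  73 100 122 122 115  77  55  68  71  75  73  70  69
[... 1111 characters left out ...]
2  -2  -2  -2]
 [-13  -9   4  -1  -9  52  20  -7  -6 -12  -1  -2  -3  -2  -2  -2  -2  -3]
 [-78 -48 -54 -49  -1  -4 -14  -1  -5  -4  -3  -2  -4  -3  -3  -1  -4  -2]
 [-52 -38 -20 -46 -12  -1   1  -2  13  -1  -3  -2  -2  -2  -3  -4  -3  -2]
 [-47 -30 -32 -44 -15  -2  44  -6  -5  34  -4  -3  -3  -3  -2  -3  -1  -3]
 [-39 -33 -31 -40  -8 -38  12  -2  -4  36  -6  -3  -3  -3  -3  -3  -4  -2]
 [-29 -23 -30 -66   3 -30 -30  12  -5  41   5  -3  -2  -3  -2  -4  -4  -3]
 [-27 -32 -27 -55   3 -32  -5   9  -3  38   8  -3  -3  -2  -2  -3  -4  -2]
 [-31 -32 -26 -40  -7 -30 -73  39  -7  17  47  16  -3  -4  -3  -3  -3  -2]]
[ 0.48705938 -0.1068646   0.07873892] [array([353.6, 215.9]), array([353.7, 209.9])]
```

The ear is following the hook: its right end moved from col 362 to 358.7, and the jaw moved towards the bottle. I'll continue.

apply_moves(
  increments=[
    [0,0.2,0.36,0,1.7],
    [0,0.2,0.36,0,1.7],
    [0,0.2,0.36,0,1.7],
    [0,0.2,0.36,0,1.7],
    [0,0.2,0.36,0,1.7],
    [0,0.2,0.36,0,1.7],
    [0,0,0,0,0],
    [0,0,0,0,0],
  ],
)

```text
time: 10.15
ee_pos: [0.5091, 0.0188, 0.2465]
tcp_rot: [[0.179, 0.984, -0.001], [0.984, -0.179, -0.001], [-0.001, -0.001, -1.0]]
ft_force: [-0.5, -2.7, -2.2]
gripper_width: 0.0166
gripper_force: 58.4
```

```bash
python3 - <<'E'
from h import *
from workcell import arm
s=arm.state();t=arm.get_image("top");d=arm.get_image("side");pickle.dump((t,d,s),open("g5.pkl","wb"))
T=pickle.load(open("g4.pkl","rb"))[0]
g=lambda i:cv2.cvtColor(i["image"],cv2.COLOR_RGB2GRAY).astype(int)
print(s["time"],s["ee_pos"],s["ft_force"]);print(g(t)[206:218,340:362]);print((g(t)-g(T))[168:216:3,340:376:2])
R=s["tcp_rot"];c=s["ee_pos"]+[0,0,-.168];b=c-.116*R[:,0];print(b,[proj(t,b+k*R[:,1]).round(1) for k in(0,.023)])
print(plan(s,(0,0,0),-.2))
E
```

```text
10.15 [0.50913797 0.01883987 0.2465248 ] [-0.51105659 -2.67900779 -2.21190726]
[[113  79  90 130 136 134 134 135 141 107  51  75  91  88  89  85 105 131
  137 135 134 135]
 [118  83 107 136 136 134 133 135 141 107  60  79  90  88  86  87 116 134
  135 134 134 135]
 [113  72 103 135 136 134 135 137 122  87  70  84  89  88  86  95 126 136
  134 133 133 133]
 [ 97  57 105 135 135 134 135 140 105  61  78  83  76  83  89  94 125 135
  133 133 133 133]
 [ 95  86 126 138 136 134 135 139 106  57  60  93  88  85  89  85 123 138
  134 133 134 134]
 [ 92  85 119 129 124 131 136 141 107  56  36  98 100  85  86  97 128 137
  135 135 135 137]
 [ 83  89 115 119 117 124 127 138 103  60  63 103  96  84  90 106 130 135
  134 134 136 120]
 [ 74 101 123 116 118 123 101 127  96  59  77  95  93  87  91 100 122 134
  134 133 134 122]
 [ 80 100 121 116 116 126 113 129  95  40  56  60  68  66  63  74  90 123
  135 133 134 134]
 [ 86 102 127 123 118 119 102  97  82  95 100  71  61  63  52  79 109 130
  135 134 134 134]
 [ 80  81  95  86  89  95  76  65  72  98  99  80  73  70 101 125 135 136
  134 133 133 134
[... 733 characters left out ...]
 -38   2   0   0   0  -1  -1  -1   0]
 [ 46   5  38  46  -3  29 -10  -4   1  -9   0  -1   1   0   0  -1   0   0]
 [ 19  -7  13  43  10  -1   8  -2 -12  -1   0   0  -2   0   1   1   0  -1]
 [ 17 -43  35  40  10  27 -10 -18   4  -2   0   1   0   1  -1   0   0   0]
 [ 10 -35  33  38   6  -5  12  -1   2  12   0   0   0   0   0  -1   0   0]
 [  8   1  30  63   2 -47   8  -3  31   7  -1   0  -1   0   0   0   1   0]
 [-15  20  27  55 -32 -47   5  -5  35   7  -1  -1   0  -1   0   0   1  -1]
 [-33  17   7   4 -34 -30  20  -5  33  25   1   0  -1   1   0   0   0  -1]]
[ 0.48835029 -0.09528227  0.07862158] [array([350.6, 215.5]), array([351.7, 209.6])]
(array([-10.96, -49.74,  24.69]), np.float64(1.14))
```

The force of −2.7 N along y shows that the jaw has met the bottle. Next I lift the eye end, letting the block pivot between the pads.

apply_moves(
  force=30,
  increments=[
    [0,0,0,0,1.0],
    [0,0,0,0,0],
    [0,0,0,-0.4,0],
    [0,0,0,-0.4,0],
    [0,0,0,0,0],
  ],
)

```text
time: 10.75
ee_pos: [0.5089, 0.0192, 0.2547]
tcp_rot: [[0.197, 0.98, -0.002], [0.98, -0.197, 0.0], [0.0, -0.002, -1.0]]
ft_force: [-1.8, -2.5, -5.6]
gripper_width: 0.0167
gripper_force: 57.5
```

```bash
python3 - <<'E'
from h import *
from workcell import arm
T=pickle.load(open("top0.pkl","rb"));S=pickle.load(open("side0.pkl","rb"))
print(onz(T,304,203.4,.09),onz(S,326.4,201.2,.09))
s=arm.state();print(s["ee_pos"],s["ft_force"],s["moment"],s["gripper_force"])
E
```

```text
[0.53047165 0.08386123 0.09      ] [0.52637562 0.08917828 0.09      ]
[0.50892904 0.01916412 0.25465257] [-1.83250859 -2.53058304 -5.60091136] [-0.19501748  0.2385464  -0.10762128] 57.4821138381958
```

apply_moves(
  force=25,
  increments=[
    [0,0,0,-0.3,0],
    [0,0,0,-0.3,0],
    [0,0,0,-0.3,0],
    [0,0,0,0,0],
  ],
)

```text
time: 11.15
ee_pos: [0.5094, 0.0191, 0.264]
tcp_rot: [[0.197, 0.98, -0.0], [0.98, -0.197, -0.0], [-0.0, -0.0, -1.0]]
ft_force: [-2.1, -3.0, -5.5]
gripper_width: 0.0164
gripper_force: 56.9
```

The vertical force has levelled off at about 4 N, so the block is pivoting. Now I stretch towards the post.

apply_moves(
  increments=[
    [0,0,0,-0.3,0.7],
    [0,0.5,0.05,-0.3,0],
    [0,0.6,0.05,0,0],
    [0,0.6,0.05,0,0],
    [0,0.6,0.05,0,0],
    [0,0.6,0.05,0,0],
    [0,0,0,0,0],
  ],
)

```text
time: 11.85
ee_pos: [0.5175, 0.0469, 0.2698]
tcp_rot: [[0.21, 0.978, -0.002], [0.978, -0.21, -0.004], [-0.004, -0.001, -1.0]]
ft_force: [-4.6, -8.1, -3.1]
gripper_width: 0.0166
gripper_force: 57.1
```

```bash
python3 - <<'E'
from h import *
from workcell import arm
s=arm.state();t=arm.get_image("top");d=arm.get_image("side");pickle.dump((t,d,s),open("g6.pkl","wb"))
R=s["tcp_rot"];c=s["ee_pos"]+[0,0,-.168];hook=np.array([.4884,-.0953,.082])
u=(c-hook)/np.linalg.norm(c-hook);e=c+.033*u;print(s["ee_pos"],"eye",e,"S",proj(d,e).round(1),"T",proj(t,e).round(1), plan(s,(.5202,.0533,.27),-.21))
cv2.imwrite("pics/g6.png",np.hstack([crop(d,300,360,170,230,6.6),crop(t,290,350,170,230,6.6)]))
E
```

```text
[0.51752914 0.04687462 0.2697761 ] eye [0.52409204 0.07890703 0.10623172] S [327.9 195.1] T [305.2 204.8] (array([ 0.68,  0.13, -0.03]), np.float64(-0.08))
```

View pics/g6.png

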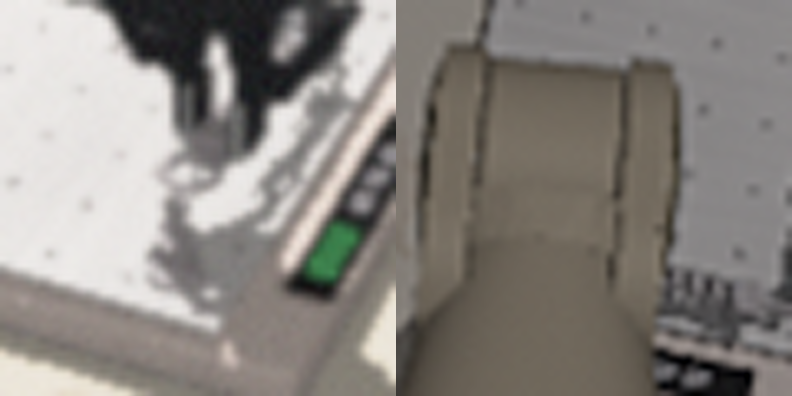

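The ring is at side px ≈(328,196), just above and short of the post head at (326,201). The block and spring are tilted as intended. My picture views are used up, so the rest is numeric.

```bash
python3 - <<'E'
from h import *
t,d,s=pickle.load(open("g6.pkl","rb"));S=pickle.load(open("side0.pkl","rb"))
g=lambda i:cv2.cvtColor(i["image"],cv2.COLOR_RGB2GRAY).astype(int)
print("now 320..338, rows 190..212");print(g(d)[190:212,320:339])
p=onz(S,326.4,201.2,.09);print(proj(S,p+[0,0,.016]),proj(S,p+[0,0,.005]))
for q in((.527,.0855),(.525,.0855),(.53,.084)):print(q,proj(S,(*q,.106)).round(2),proj(S,(*q,.095)).round(2))
E
```

```text
now 320..338, rows 190..212
[[231 230 232 232 232 225 188 141 115 106 104 104 101  97  88 100  96  54
   43]
 [231 232 232 231 232 229 215 175 129 112 110 110 109 103  91 104  92  58
   71]
 [231 232 233 231 231 226 213 182 137 113 106 107 105 102  89 103  98  80
  114]
 [232 233 233 231 226 208 172 149 131 121 110 106 102  99  94 109 119 137
  173]
 [232 232 233 224 212 182 151 156 159 135 121 112 104 107 124 152 167 198
  221]
 [232 232 229 213 193 177 181 211 211 177 161 143 119 131 178 215 223 227
  231]
 [233 231 225 207 187 192 211 225 218 191 194 184 146 158 213 230 233 231
  229]
 [231 231 230 222 196 185 194 204 197 165 158 153 147 181 223 232 232 231
  221]
 [232 228 231 229 223 196 171 168 167 155 153 162 189 220 229 232 230 230
  209]
 [230 231 231 230 223 193 166 166 180 183 200 219 226 230 233 232 231 224
  204]
 [230 231 233 227 205 157 140 160 184 218 227 231 232 233 231 230 229 227
  220]
 [231 232 233 228 202 140 122 137 172 222 233 232 232 231 230 229 227 220
  205]
 [231 230 233 230 211 148 116 131 181 224 232 233 231 231 227 220 206 170
  154]
 [232 231 232 227 1
[... 208 characters left out ...]
 125 129
  136]
 [232 232 226 211 197 173 134 110 110 119 125 127 125 127 126 122 123 125
  128]
 [233 229 212 166 159 172 135 112 109 111 120 128 128 126 125 118 114 124
  127]
 [232 223 179 131 119 128 114 110 105 106 120 127 128 129 126 123 120 127
  128]
 [232 223 184 155 121 108 108 108 103 103 114 124 128 126 127 124 128 129
  126]
 [229 226 211 185 152 120 113 107 103 102 113 122 126 127 128 124 127 125
  124]
 [227 223 201 195 192 151 122 115 109 108 108 119 123 124 126 128 124 128
  124]]
[326.42352639 197.18632297] [326.40731493 199.9520488 ]
(0.527, 0.0855) [326.48 196.4 ] [326.46 199.16]
(0.525, 0.0855) [327.12 196.49] [327.1  199.25]
(0.53, 0.084) [325.62 195.95] [325.6  198.71]
```

apply_moves(
  increments=[
    [0,0.35,0.1,0,0.5],
    [0,0.3,0.1,0,0.5],
    [0,0,0,0,0],
    [0,0,0,0,0],
  ],
)

```text
time: 12.35
ee_pos: [0.521, 0.0521, 0.2699]
tcp_rot: [[0.227, 0.974, -0.001], [0.974, -0.227, -0.005], [-0.005, -0.0, -1.0]]
ft_force: [-3.4, -8.3, -1.1]
gripper_width: 0.0161
gripper_force: 57.1
```

apply_moves(
  increments=[
    [0,0,0,0.3,0],
    [0,0,0,0.3,0],
    [0,0,0,0,0],
  ],
)

```text
time: 12.65
ee_pos: [0.5211, 0.0519, 0.2641]
tcp_rot: [[0.228, 0.974, -0.001], [0.974, -0.228, -0.006], [-0.006, 0.001, -1.0]]
ft_force: [-4.4, -7.6, 1.5]
gripper_width: 0.0169
gripper_force: 57.5
```

```bash
python3 - <<'E'
from h import *
from workcell import arm
s=arm.state();d=arm.get_image("side");pickle.dump((d,s),open("g7.pkl","wb"))
g=lambda i:cv2.cvtColor(i["image"],cv2.COLOR_RGB2GRAY).astype(int)
print(s["ee_pos"],s["ft_force"]);print(g(d)[192:212,318:339])
c=s["ee_pos"]+[0,0,-.168];hook=np.array([.4884,-.0953,.082])
u=(c-hook)/np.linalg.norm(c-hook);e=c+.033*u;print("eye",e,proj(d,e).round(1))
E
```

```text
[0.52114388 0.0518752  0.26414312] [-4.42925509 -7.61282749  1.51870969]
[[225 228 230 231 233 230 209 153 115  97  98  99 101 101  93  92  94  61
   42  53 118]
 [213 225 231 232 232 230 226 202 144 111 104 107 102 100  91  92  94  62
   44  95 169]
 [223 230 232 232 232 230 225 209 155 117 110 106 110 106  98  95  92  72
   77 147 211]
 [229 230 232 231 227 222 205 172 139 117 107 109 108 105  95  98 102 105
  144 192 221]
 [230 233 232 226 212 202 177 147 141 129 114 112 110 102 106 125 142 171
  210 221 215]
 [233 232 232 226 205 194 184 181 185 170 151 136 123 110 128 182 200 219
  226 217 197]
 [232 233 230 225 207 202 215 221 219 214 196 184 148 127 160 218 226 229
  224 202 188]
 [232 231 230 224 207 194 205 213 209 208 181 165 137 148 200 228 230 231
  226 202 161]
 [232 231 230 228 221 191 176 184 186 177 149 139 148 188 222 231 231 228
  211 168 138]
 [232 232 231 231 230 215 184 149 138 138 148 175 192 221 231 230 226 210
  168 137 128]
 [230 232 232 232 231 228 207 149 118 134 177 217 226 230 231 227 210 166
  134 128 125]
 [231 231 231 231 232 226 198 143 120 134 188 227 233 229 222 208 167 138
  130 126 128]
 [232 231 230 231 231 211 167 130 113 128 170 212 220 211 174 151 135 128
  125 128 131]
 [231 229 231 230 214 173 140 116 109 109 126 153 161 152 137 128 124 127
  126 125 130]
 [231 232 230 223 173 135 122 112 112 109 109 119 123 127 125 127 127 124
  121 125 131]
 [231 231 230 210 153 121 109 113 114 112 110 111 123 126 124 130 126 118
  112 121 128]
 [233 230 215 174 137 125 109 107 105 110 108 107 119 127 126 127 123 124
  121 126 127]
 [233 225 191 148 150 149 120 109 107 109 104 104 117 125 126 127 127 126
  127 124 127]
 [229 227 212 183 183 180 147 121 114 105 101  96 110 119 125 128 127 129
  127 126 125]
 [220 215 222 214 194 192 187 140 115 114 109 109 112 120 124 127 129 125
  125 126 125]]
eye [0.52827925 0.0839468  0.09922511] [326.2 197.7]
```

apply_moves(
  increments=[
    [0,0.1,0.2,0,0],
    [0,0,0,0.2,0],
    [0,0,0,0.3,0],
    [0,0,0,0,0],
  ],
)

```text
time: 13.1
ee_pos: [0.5229, 0.0525, 0.2589]
tcp_rot: [[0.228, 0.974, -0.002], [0.974, -0.228, -0.005], [-0.006, -0.001, -1.0]]
ft_force: [-5.3, -8.5, 1.3]
gripper_width: 0.0164
gripper_force: 57.8
```

```bash
python3 - <<'E'
from h import *
from workcell import arm
s=arm.state();d=arm.get_image("side");pickle.dump((d,s),open("g8.pkl","wb"))
g=lambda i:cv2.cvtColor(i["image"],cv2.COLOR_RGB2GRAY).astype(int)
print(s["ee_pos"],s["ft_force"]);print(g(d)[194:212,318:336])
c=s["ee_pos"]+[0,0,-.168];hook=np.array([.4884,-.0953,.082])
u=(c-hook)/np.linalg.norm(c-hook);e=c+.033*u;print("eye",e,proj(d,e).round(1))
E
```

```text
[0.52289935 0.05247191 0.25893788] [-5.31803286 -8.51880549  1.31752572]
[[225 229 232 234 232 228 209 165 120 106 106 105 101 101  90  98  82  51]
 [230 232 233 232 231 227 215 174 126 108 108 109 106 108  94  99  85  60]
 [230 231 233 231 229 224 193 159 126 106 107 109 110 108  96 102  94 107]
 [232 233 231 229 223 206 165 142 130 113 110 106 106 108 111 130 140 172]
 [232 232 229 224 215 184 164 171 163 134 121 120 108 115 153 182 195 218]
 [233 230 225 214 197 181 195 203 190 156 155 150 125 140 196 224 226 230]
 [232 229 224 206 188 186 187 191 184 147 153 158 137 165 220 230 231 229]
 [232 230 230 220 195 180 185 177 160 130 125 135 148 190 225 232 227 210]
 [231 229 231 228 215 183 162 155 143 130 136 156 189 215 220 219 205 166]
 [231 232 232 231 227 211 160 131 121 121 158 192 209 206 178 159 154 137]
 [231 232 231 230 224 204 150 125 113 119 145 160 161 155 136 132 129 126]
 [232 231 233 223 182 153 129 125 116 112 117 121 130 129 124 127 127 126]
 [230 232 228 211 154 126 134 154 130 111 111 114 125 127 128 128 125 122]
 [231 229 215 171 135 119 137 165 132 114 110 112 123 124 128 124 123 116]
 [229 216 172 140 127 123 119 129 115 109 107 107 120 126 127 125 126 122]
 [226 194 162 138 146 150 121 107 108 105 105 101 114 125 127 130 128 128]
 [225 221 210 183 185 174 129 112 110 110 103  99 108 123 129 127 128 128]
 [222 216 223 216 193 172 134 113 117 112 109 109 110 120 124 127 125 126]]
eye [0.53038891 0.08455215 0.09287824] [325.4 199.3]
```

apply_moves(
  increments=[
    [0,0,0,0.3,0],
    [0,0,0,0.3,0],
    [0,0,0,0,0],
  ],
)

```text
time: 13.45
ee_pos: [0.5234, 0.0525, 0.2532]
tcp_rot: [[0.227, 0.974, -0.0], [0.974, -0.227, -0.005], [-0.005, 0.001, -1.0]]
ft_force: [-3.8, -8.8, 0.7]
gripper_width: 0.0165
gripper_force: 58.0
```

apply_moves(
  increments=[
    [0,0,0,0.3,0],
    [0,0,0,0.3,0],
    [0,0,0,0,0],
    [0,0,0,0,0],
  ],
)

```text
time: 13.85
ee_pos: [0.5236, 0.0525, 0.2476]
tcp_rot: [[0.227, 0.974, 0.0], [0.974, -0.227, -0.005], [-0.005, 0.001, -1.0]]
ft_force: [-3.4, -8.5, 0.1]
gripper_width: 0.0164
gripper_force: 58.2
```

```bash
python3 - <<'E'
from h import *
from workcell import arm
s=arm.state();d=arm.get_image("side");pickle.dump((d,s),open("g9.pkl","wb"))
g=lambda i:cv2.cvtColor(i["image"],cv2.COLOR_RGB2GRAY).astype(int)
print(s["ee_pos"],s["ft_force"]);print(g(d)[194:214,318:336])
c=s["ee_pos"]+[0,0,-.168];hook=np.array([.4884,-.0953,.079])
u=(c-hook)/np.linalg.norm(c-hook);e=c+.033*u;print("eye",e,proj(d,e).round(1))
E
```

```text
[0.52357133 0.05254094 0.2475761 ] [-3.44218935 -8.47081251  0.08127073]
[[226 230 232 231 225 182 109  92  74  54  71  95 103  98  97  90  68  40]
 [228 232 232 232 226 191 121 100  81  77  90 102  98  94  94  94  65  39]
 [230 233 232 232 228 215 166 118  94  98 103 105 101  91  94  95  65  39]
 [232 233 231 230 229 227 211 150 106 104 110 110 105  93  93  94  62  44]
 [233 233 233 232 230 229 216 168 120 107 106 110 102 102  99  95  67  57]
 [231 232 231 229 229 219 192 170 127 105 108 110 105 101  94 100  86  84]
 [233 231 229 226 209 190 164 155 127 108 106 110 104 103 111 126 121 122]
 [232 231 228 215 196 171 158 143 124 115 120 121 109 116 140 153 137 129]
 [230 232 225 205 192 181 188 146 116 126 154 147 123 126 134 140 131 127]
 [231 231 224 196 190 196 187 147 119 129 156 149 123 120 122 128 128 126]
 [230 228 211 170 166 181 168 146 124 116 126 126 115 119 125 128 130 129]
 [230 221 174 139 136 148 160 163 150 126 120 116 119 123 125 124 127 127]
 [229 207 154 134 124 134 164 163 138 114 113 118 122 126 129 126 126 123]
 [214 170 136 129 125 120 137 154 129 115 109 113 120 126 126 125 124 115]
 [193 164 140 129 126 113 112 120 113 106 106 109 118 126 128 123 125 121]
 [225 214 176 160 151 120 103 111 109 110 104 105 117 126 127 127 127 126]
 [228 227 222 218 192 139 107 108 112 108 106 100 109 123 126 126 125 128]
 [222 218 224 224 187 134 113 113 113 112 107 107 110 119 122 128 125 129]
 [224 214 225 223 186 134 113 113 115 114 116 115 115 122 127 124 127 126]
 [229 225 230 228 215 166 125 115 116 116 116 119 122 125 123 126 126 126]]
eye [0.53120881 0.08464473 0.07970121] [325.2 202.6]
```

The side pixels show the post's dark waist (cols 325–327) inside the ring opening (bright at 323 and 328), with the near wire crossing in front. The ring is round the waist, so I ease off and check that the load transfers.

apply_moves(
  increments=[
    [0,-0.3,0,0.1,0],
    [0,-0.3,0,0,0],
    [0,0,0,0,0],
    [0,0,0,0,0],
  ],
)

```text
time: 14.3
ee_pos: [0.5228, 0.0489, 0.247]
tcp_rot: [[0.225, 0.974, 0.003], [0.974, -0.225, 0.003], [0.003, 0.002, -1.0]]
ft_force: [-1.1, 5.4, 3.4]
gripper_width: 0.0166
gripper_force: 58.8
```

apply_moves(
  increments=[
    [0,0.15,0,0,0],
    [0,0,0,0,0],
    [0.3,0,0,0,0],
    [0.4,0,0,0,0],
    [0.5,0,0,0,0],
    [0.5,0,0,0,0],
    [0.5,0,0,0,0],
  ],
)

```text
time: 15.0
ee_pos: [0.5226, 0.0489, 0.2456]
tcp_rot: [[0.226, 0.974, 0.0], [0.974, -0.226, -0.0], [-0.0, 0.0, -1.0]]
ft_force: [0.1, -0.2, 0.1]
gripper_width: 0.0425
gripper_force: 0.0
```

```bash
python3 - <<'E'
from h import *
from workcell import arm
s=arm.state();d=arm.get_image("side");pickle.dump((d,s),open("g10.pkl","wb"))
g=lambda i:cv2.cvtColor(i["image"],cv2.COLOR_RGB2GRAY).astype(int)
print(s["ee_pos"],s["ft_force"],s["gripper_width"]);print(g(d)[194:214,318:336])
E
```

```text
[0.52263171 0.04893379 0.24561677] [ 0.12013452 -0.19872524  0.06896391] 0.04251344771251216
[[225 222 189 134 104  63  48 106 184 213 182 131 110 113 131 141 148 118]
 [228 228 219 187 127  70  81 153 204 190 142 111 107 105 106 109 110  94]
 [231 232 228 205 150 110 142 206 216 159 116 105 107 102 103 101 102 104]
 [233 233 230 222 198 186 199 224 218 152 110 108 108 104 100 101 124 147]
 [230 233 232 230 226 224 219 221 205 141 108 106 109 100 102 124 162 179]
 [231 231 232 228 229 220 191 175 161 124 110 112 108 105 114 163 199 178]
 [232 232 230 227 219 194 159 148 131 115 111 115 115 115 141 192 210 186]
 [231 231 229 225 203 170 142 137 127 113 123 141 121 124 160 190 170 148]
 [232 230 227 216 196 168 139 122 116 113 140 168 133 119 138 149 137 127]
 [231 231 226 209 186 181 158 130 114 110 123 131 117 115 123 128 130 125]
 [230 229 212 173 151 161 171 156 124 116 118 115 116 121 127 125 128 128]
 [231 221 177 139 130 130 140 143 136 126 118 117 116 122 125 125 126 129]
 [228 210 155 131 127 118 119 123 115 107 108 117 122 122 130 125 127 124]
 [221 176 140 134 129 118 110 113 111 108 108 111 122 128 128 127 125 119]
 [223 185 164 160 149 128 107 105 109 109 107 107 121 129 126 127 126 123]
 [229 223 221 218 199 150 110 108 108 112 103 102 117 126 123 128 125 128]
 [229 230 230 226 217 176 128 111 112 109 103 100 110 122 126 126 128 123]
 [220 219 227 224 200 178 150 122 114 114 110 111 110 120 121 125 125 126]
 [224 212 224 222 193 167 166 134 116 116 114 115 115 124 124 124 127 127]
 [229 227 229 228 217 179 160 131 121 116 117 119 125 126 125 125 127 126]]
```

apply_moves(
  increments=[
    [0.5,0,0,-2,0],
    [0.5,0,0,-4,0],
    [0.5,0,0,-4.5,0],
    [0.5,0,0,-4.5,0],
    [0.5,4,0,0,0],
    [0.5,4.5,0,0,0],
    [0.5,4.5,0,0,0],
    [0.5,4.5,0,0,0],
  ],
)

```text
time: 15.85
ee_pos: [0.5623, 0.2209, 0.3959]
tcp_rot: [[0.227, 0.974, 0.001], [0.974, -0.227, 0.0], [0.0, 0.001, -1.0]]
ft_force: [0.3, -0.4, -0.5]
gripper_width: 0.0429
gripper_force: 0.0
```

apply_moves(
  increments=[
    [0.5,4.5,0,0,0],
    [0.5,4.5,0,0,0],
    [0.5,4,0,0,0],
    [0.5,0,0,0,0],
    [0.5,0,0,0,0],
  ],
)

```text
time: 16.35
ee_pos: [0.5913, 0.347, 0.3945]
tcp_rot: [[0.224, 0.975, -0.001], [0.975, -0.224, -0.001], [-0.001, -0.001, -1.0]]
ft_force: [-0.3, -0.6, 0.6]
gripper_width: 0.0428
gripper_force: 0.0
```

```bash
python3 - <<'E'
from h import *
from workcell import arm
s=arm.state();t=arm.get_image("top");d=arm.get_image("side");pickle.dump((t,d,s),open("g11.pkl","wb"))
g=lambda i:cv2.cvtColor(i["image"],cv2.COLOR_RGB2GRAY).astype(int)
T=pickle.load(open("top0.pkl","rb"))
print(s["ee_pos"],s["time"]);print("post T 296..312 rows 198..212");print(g(t)[198:213,296:314])
print("ear T");print(g(t)[204:220,338:362])
D=g(d)-g(pickle.load(open("side0.pkl","rb")))
print("side along spring: darkness rows");print(g(d)[160:204:2,322:358:2])
# bottle/cap centroid
for n,i in(("before",T),("after",t)):
    h=cv2.cvtColor(i["image"],cv2.COLOR_RGB2HSV)[160:195,350:385].astype(int);m=(h[...,0]<20)&(h[...,1]>110)&(h[...,2]>60)
    v,u=np.nonzero(m);k=g(i)[160:195,350:385]<35;a,b=np.nonzero(k);print(n,"amber",u.mean()+350,v.mean()+160,m.sum(),"cap",b.mean()+350,a.mean()+160,k.sum())
E
```

```text
[0.59131428 0.34703222 0.39450329] 16.35
post T 296..312 rows 198..212
[[112  70 111 137 136 135 135 135 134 133 134 133 131 132 132 132 132 133]
 [ 96  47 122 139 135 111 111 131 136 137 137 137 136 134 134 133 134 133]
 [ 97  51 117 136 134 116 117 124 123 129 124 124 133 136 136 136 137 136]
 [ 95  73 122 135 134 136 128 117 104  89  93 108 115 128 136 119 117 130]
 [ 70  96 129 135 136 125 113  93  82  82  98 100 103 126 135 124 121 132]
 [ 42 112 137 135 134 105  85  89  93  92 104  92 105 124 130 124 124 119]
 [ 44 116 137 135 112  99  85 101 102  97  88  94 112 105 110 110 110 108]
 [ 68 118 136 138  99  77  73  72  79  99  79  77  99  95 103 109 109 111]
 [ 88 127 138 121  77  38  65  91  85  70  61  88  87  86 107 113 112 111]
 [112 136 137 101  61  53  62  90 105  99 100  96  76  83 115 124 119 116]
 [123 125 115 119  92  68  59  70  82  89  91  79  69  78  91  96  86  91]
 [121 119 105 111 104  82  66  72  66  58 102  94  71  72  68  67  63  71]
 [128 123  99 110 126 124  90  64  64 100 134 103  65  70  72  74  75  73]
 [115 132 131 136 139 139 126 116 115 129 137 123 117 
[... 2898 characters left out ...]
0 215 154 148 138 213 173 173 139 217 213 144 217 180]
 [232 231 231 230 210 194 182 138 200 209 164 149 213 228 152 179 213  89]
 [233 231 231 215 191 192 166 179 212 139 144 179 229 181 139 220 139  58]
 [230 232 223 182 191 180 114 184 156 146 161 228 219 136 179 204  74 130]
 [230 230 216 148 136 114 164 178 127 135 214 230 161 156 217 105  82  96]
 [220 178 184 147 162 145 210 164 139 194 225 202 142 213 177  68 145 102]
 [198 194 122 171 195 150 135 130 211 229 223 139 176 208  87  43  83  58]]
before amber 366.76666666666665 178.61111111111111 90 cap 371.19767441860466 175.1627906976744 86
after amber 368.0326086956522 179.05434782608697 92 cap 372.04597701149424 176.41379310344828 87
```

The spring spans ear to post, the hook leg still shows behind the ear, and the bottle shifted about 4 mm into its cradle and stands upright. The wooden stand is close, so I back away before handing in.

apply_moves(
  increments=[
    [0.5,0,-3,-2,0],
    [0.5,0,-4,-2,0],
    [0.5,0,-3,0,0],
    [0.5,0,0,0,0],
    [0.5,0,0,0,0],
    [0.5,0,0,0,0],
  ],
)

```text
time: 17.05
ee_pos: [0.4948, 0.3676, 0.4358]
tcp_rot: [[0.228, 0.974, 0.001], [0.974, -0.228, -0.0], [0.0, 0.001, -1.0]]
ft_force: [0.2, -0.4, -0.8]
gripper_width: 0.0427
gripper_force: 0.0
```

```bash
python3 - <<'E'
from h import *
from workcell import arm
t=arm.get_image("top");o=pickle.load(open("g11.pkl","rb"))[0]
print(np.abs(t["image"][195:218,298:376].astype(int)-o["image"][195:218,298:376]).max(),arm.state()["ft_force"])
print(arm.sign_off())
E
```

```text
10 [ 0.82302343 -0.51840559  0.21096454]
the job is handed in; nothing more can be done
None
```

The job is handed in at about 17 s: the hook is through the ear, the ring eye is round the post's waist, and the stretched spring holds the jaw against the upright bottle, with the final seating checked by pixel values rather than by eye and the tape, box and wash bottle not approached.

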